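Lock both ends of the surplus power modules

ROBOT

A 6-joint arm with a two-finger parallel gripper is mounted at the origin on the work surface. World frame = base frame: x ahead of the robot, y to its left, z up, the work surface at z = 0. Lengths are in mm, angles in rad, forces in N, time in s.
With the tool pointing down it reaches from about 275 to 750 mm from the base axis. Payload 10.2 kg.
Tool frame: the origin (TCP) lies on the centre line of the jaws, within the pads' length; the fingertips stand 11 mm ahead of it and the grasp point (between the pads) lies 8 mm behind it; z points along the fingers, y is the direction in which the jaws open and shut (so a half turn about z gives the same grasp; the last joint's range is limited). The gripper opens to 85 mm and grips with 20 to 120 N. Pads are 22 mm wide; open, the fingers measure 114 mm over their backs; the gripper's body (76 mm by 85 mm) begins 54 mm behind the grasp point. The pads swing forward as they close: fully open they stand 13 mm farther back than shut.
Start: joints at [1.043, 0.313, 1.498, -0, 1.331, -0.223], TCP at [157.567, 500.803, 220.794] pointing down, gripper open.
Joint ranges: [-2.94, 2.94], [-0.97, 2.17], [0.19, 2.56], [-1.23, 4.37], [0.02, 3.11], [-2.88, 2.88]. Speed limits (rad/s): [2.39, 2.39, 3.01, 3.14, 3.14, 3.14].

INTERFACE

Orientations are given as [roll, pitch, yaw] about the fixed x, y, z axes, in that order (R = Rz(yaw) Ry(pitch) Rx(roll)).
In Python, from rig import * gives the robot as it stands.
- The arm moves only by the shell command python3 -m jog 'ROWS' [FORCE]. ROWS is text: rows parted by semicolons, each of 5 numbers parted by spaces: the shift along the tool's x, y, z as a fraction of full scale, then the turn about the tool's z as a fraction of full scale, then the closure, from -1 (fully open) to 1 (shut). In form: x y z spin gripper; .... A call has 1 to 10 rows; each row shifts and turns the commanded pose from where the row before left it, along the tool's axes as they then stand; what a row does not reach is not made up. Full scale, the value 1, is 0.2 m for a shift and 30 degrees for a turn. A row lasts 1/10 s, in which the tool goes at most 50 mm and 8.59 degrees, less where a joint would pass 70% of its speed; a pose out of reach is approached as far as the arm can. A call with a number of a shift or a turn outside -1 to 1 is refused whole. A call with a gripper value outside its range is refused whole. The fingers move at their own pace and stop on an object; FORCE is the grip in N (left out, the last holds). Time passes only in rows, so rows that do not move let the fingers close. It gives the time, the measured TCP pose, the force and the opening at its end, in the units of the state.
- observe(): the state, without advancing time (a new reading comes with each control period).
- get_image(name): name is "side" or "top" or "wrist"; returns the picture (480x640x3 uint8, red, green, blue); there is no depth.
- camera_info(name): a dict with "mtx" (3x3 intrinsics, pixels), "dist" ([k1, k2, p1, p2, k3] as OpenCV has them; the pictures are not rectified), "cam_to_world" (4x4, takes a point from camera to world coordinates). Camera axes: x right, y down, z forward; pixel columns grow to the right and rows downward; lengths in mm; the calibration is good to about 2 mm. A picture is of the moment at which its call begins: read the wrist's pose just before it. camera_info takes no time and is no camera call; for the wrist camera it gives the pose at the moment of the call.
- finish_job(): hands the job in, once; it reports no verdict.
Trained networks look in the newest picture that a camera, given by its name, has taken for a name from the list of things; names that differ only in an ending like _2 or _b are one class to them, and where a whole thing is asked for, a point or a joint stands for the part that bears it (a point fixed in the world has none). Each returns a list of dicts, best first, with "conf" (0 to 1); they miss things now and then, are a little off and sometimes report something else, mostly with a low value. They report only what shows in the picture. A call takes as long as a camera call. They do not tell look-alikes from the thing itself.
- outline_of(name, camera): "pixels" (480x640 bool, what is visible of it) and "point" ([column, row] in pixels, amid what is visible of it).
The state is a dict: "t": time; "joint_positions": joint angles; "joint_vel": joint speeds; "joint_efforts": joint torques, N m; "tcp_pos": TCP position; "tool_rot": TCP orientation; "wrist_force": force on the tool from outside, world axes, zero at the start; "ft_torque": the same for the moment, N m; "finger_gap": finger opening in mm.
Only numpy, scipy, OpenCV 4.12 (cv2) and the standard library are available. Lean on these libraries where they do the work, as an engineer would, in place of code of your own. Each camera call takes 0.05 s, during which the arm holds its last target. There are 200 camera calls.

TASK

Every power module on the table has a brass lock key in a slot at each end; push both keys of each module home by sliding that end over the bracket's blade until it comes to a stop against the plate, then turning the module about and doing the other end. Lay the locked modules flat, lids up, side by side on the floor of the black tray, and leave the hard case, the screwdriver and the cardboard ring where they are.

Things in the scene. Friction and masses are not known exactly. Their poses are not given: they have to be found in the camera images.
- module_a: power module, grey block 130 long (x) x 38 wide (y) x 44 mm high, about 0.3 to 0.7 kg, vents on its lid; may be absent. In mid-end, at both ends, an upright slot 14 wide, 34 deep, open at end, top and bottom, too narrow for fingers, holds a brass lock key (11.5 wide, 8 thick, 8 to 38 mm above the underside) that slides along x. Origin: centre of the underside, z up
- module_a_front_key (a joint): key in the +x end of module_a: how far this lock key has been pushed in: depth in m of the key's outer face below the end face of the module; 0 flush with the end, 0.026 its limit, 0.024 when the blade is all the way in. About 4 N of friction keeps it where it was last pushed; starts at 0.002 to 0.011
- module_a_rear_key (a joint): key in the -x end of module_a: how far this lock key has been pushed in: depth in m of the key's outer face below the end face of the module; 0 flush with the end, 0.026 its limit, 0.024 when the blade is all the way in. About 4 N of friction keeps it where it was last pushed; starts at 0.002 to 0.011
- module_b: power module, grey block 140 long (x) x 38 wide (y) x 44 mm high, about 0.3 to 0.7 kg, vents on its lid; may be absent. In mid-end, at both ends, an upright slot 14 wide, 34 deep, open at end, top and bottom, too narrow for fingers, holds a brass lock key (11.5 wide, 8 thick, 8 to 38 mm above the underside) that slides along x. Origin: centre of the underside, z up
- module_b_front_key (a joint): key in the +x end of module_b: how far this lock key has been pushed in: depth in m of the key's outer face below the end face of the module; 0 flush with the end, 0.026 its limit, 0.024 when the blade is all the way in. About 4 N of friction keeps it where it was last pushed; starts at 0.002 to 0.011
- module_b_rear_key (a joint): key in the -x end of module_b: how far this lock key has been pushed in: depth in m of the key's outer face below the end face of the module; 0 flush with the end, 0.026 its limit, 0.024 when the blade is all the way in. About 4 N of friction keeps it where it was last pushed; starts at 0.002 to 0.011
- module_c: power module, grey block 150 long (x) x 38 wide (y) x 44 mm high, about 0.3 to 0.7 kg, vents on its lid; may be absent. In mid-end, at both ends, an upright slot 14 wide, 34 deep, open at end, top and bottom, too narrow for fingers, holds a brass lock key (11.5 wide, 8 thick, 8 to 38 mm above the underside) that slides along x. Origin: centre of the underside, z up
- module_c_front_key (a joint): key in the +x end of module_c: how far this lock key has been pushed in: depth in m of the key's outer face below the end face of the module; 0 flush with the end, 0.026 its limit, 0.024 when the blade is all the way in. About 4 N of friction keeps it where it was last pushed; starts at 0.002 to 0.011
- module_c_rear_key (a joint): key in the -x end of module_c: how far this lock key has been pushed in: depth in m of the key's outer face below the end face of the module; 0 flush with the end, 0.026 its limit, 0.024 when the blade is all the way in. About 4 N of friction keeps it where it was last pushed; starts at 0.002 to 0.011
- module_d: power module, grey block 160 long (x) x 38 wide (y) x 44 mm high, about 0.3 to 0.7 kg, vents on its lid; may be absent. In mid-end, at both ends, an upright slot 14 wide, 34 deep, open at end, top and bottom, too narrow for fingers, holds a brass lock key (11.5 wide, 8 thick, 8 to 38 mm above the underside) that slides along x. Origin: centre of the underside, z up
- module_d_front_key (a joint): key in the +x end of module_d: how far this lock key has been pushed in: depth in m of the key's outer face below the end face of the module; 0 flush with the end, 0.026 its limit, 0.024 when the blade is all the way in. About 4 N of friction keeps it where it was last pushed; starts at 0.002 to 0.011
- module_d_rear_key (a joint): key in the -x end of module_d: how far this lock key has been pushed in: depth in m of the key's outer face below the end face of the module; 0 flush with the end, 0.026 its limit, 0.024 when the blade is all the way in. About 4 N of friction keeps it where it was last pushed; starts at 0.002 to 0.011
- bracket: steel bracket fixed to the table: upright stop plate 70 wide, 60 mm high, facing the bracket's own -x (to the robot), with an upright blade 6 thick sticking out 24 mm from mid-face, 12 to 40 mm above the table. A module pushed along the bracket's +x with its slot over the blade has its key driven in until its end meets the plate. Origin: on the table below the middle of the stop face
- tray: low black plastic outgoing tray, fixed: 236 (its x) x 346 (y) mm outside, walls 5 thick, rim 20 high, floor 5 mm thick; room for four modules side by side lying along its x. Origin: centre of the underside
- case: black hard case 90 x 170 x 46 mm, a bystander; origin: centre of the underside
- driver: screwdriver lying on the table, a bystander
- tape: cardboard core ring 100 mm across and 45 high, a bystander; origin: centre of the underside
Not all that is in view belongs to the job. Leave any green, pink or turquoise look-alike of the module_b alone.

How it is judged (in metres and radians):
At the end, for the whole second after the job is handed in: Both keys of every module present are pushed in at least 19.5 mm; each module lies flat (within 0.1 rad), lid up, on the tray floor (its underside less than 11 mm above the tray's), its centre within 60 mm (tray x) and 160 mm (tray y) of the tray's, at rest (value of joint each of module_a_front_key, module_a_rear_key, module_b_front_key, module_b_rear_key, module_c_front_key, module_c_rear_key, module_d_front_key, module_d_rear_key above 0.0195 m and x of module_a in the frame of tray between -0.06 and 0.06 m and y of module_a in the frame of tray between -0.16 and 0.16 m and z of each of module_a, module_b, module_c, module_d in the frame of tray below 0.011 m and angle between each of module_a, module_b, module_c, module_d's own z axis and vertical below 0.1 rad and linear speed of each of module_a, module_b, module_c, module_d below 0.02 m/s and x of module_b in the frame of tray between -0.06 and 0.06 m and y of module_b in the frame of tray between -0.16 and 0.16 m and x of module_c in the frame of tray between -0.06 and 0.06 m and y of module_c in the frame of tray between -0.16 and 0.16 m and x of module_d in the frame of tray between -0.06 and 0.06 m and y of module_d in the frame of tray between -0.16 and 0.16 m); the robot touches nothing.
It fails at once if the case is moved more than 30 mm (distance of case from where it was at the start of the episode above 0.03 m).
It fails at once if the driver is moved more than 30 mm (distance of driver from where it was at the start of the episode above 0.03 m).
It fails at once if the tape is moved more than 30 mm (distance of tape from where it was at the start of the episode above 0.03 m).
Of module_a, module_b, module_c, module_d only 3 to 4 are there at a start; the rules pass over those that are not, and their reading is None.
At some moment in a run one of module_a, module_b, module_c, module_d may be knocked a few centimetres aside while the robot is not near it.
Once in a run the grip may slacken for a moment while it holds something.
It also fails if it takes over 210 s, if anything falls off the work surface, if the arm or the gripper's body presses on something with over 40 N, if the wrist force passes 120 N, or if a joint passes its speed limit or range.

## Working session

There is one attempt and no reset: what is moved stays moved. The work goes in short steps, Python scripts to look and compute and a shell command to move; the robot and the scene stay as the last step left them, time stands still between calls to the robot, and variables do not carry over. Pictures are saved under pics/ and viewed, about 12 in all and at most 16, crops included, and the job is handed in when it is done.

```bash
ls; mkdir -p pics; python3 - <<'E'
from rig import *
import cv2,numpy as np
print(observe())
for c in ["top","side"]:
    im=get_image(c); cv2.imwrite(f"pics/{c}0.png",im[:,:,::-1]); i=camera_info(c); print(c,np.round(i["mtx"],1).tolist(),i["dist"],np.round(i["cam_to_world"],3).tolist())
E
```

```text
pics
{'t': 0.0, 'joint_positions': array([ 1.04257456e+00,  3.13448769e-01,  1.49843255e+00,  3.04684570e-06,
        1.33099058e+00, -2.23422714e-01]), 'joint_vel': array([-8.64709012e-04,  5.18417649e-04,  2.42920291e-04, -2.28605648e-04,
        5.44141869e-04, -2.04404800e-05]), 'joint_efforts': array([ 5.02076873e-04, -4.12255275e+01, -2.59746248e+01, -1.87016603e-04,
        4.08823136e-03, -1.04067675e-05]), 'tcp_pos': array([157.438084  , 500.55884379, 220.23741885]), 'tool_rot': array([-3.14034586e+00, -2.86325457e-04,  2.83679269e+00]), 'wrist_force': array([ 0.2539005 , -0.49791218,  0.20186683]), 'ft_torque': array([-0.00907693,  0.02144104,  0.01733496]), 'finger_gap': 85.19981334784471}
top [[595.1, 0.0, 315.5], [0.0, 595.1, 233.3], [0.0, 0.0, 1.0]] [-0.08093587  0.          0.          0.          0.        ] [[-0.012, -0.99, 0.143, 343.361], [-1.0, 0.012, -0.002, 65.595], [-0.0, -0.143, -0.99, 1202.707], [0.0, 0.0, 0.0, 1.0]]
side [[501.8, 0.0, 330.2], [0.0, 501.8, 243.6], [0.0, 0.0, 1.0]] [-0.13537139  0.          0.          0.          0.        ] [[1.0, -0.005, 0.022, 477.044], [-0.019, -0.665, 0.747, -927.209], [0.011, -0.747, -0.665, 902.681], [0.0, 0.0, 0.0, 1.0]]
```

View pics/top0.png

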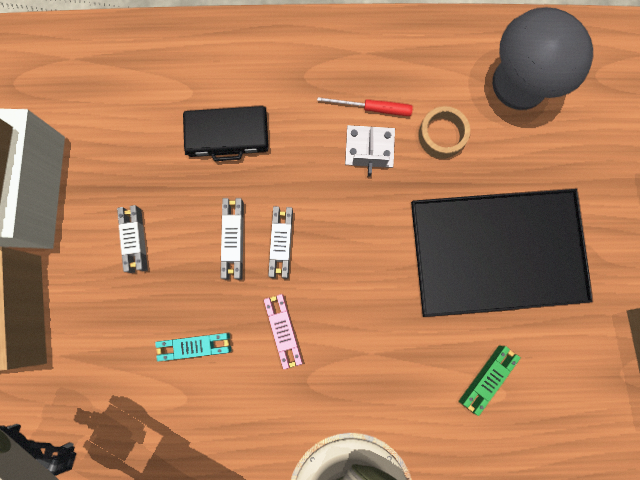

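View pics/side0.png

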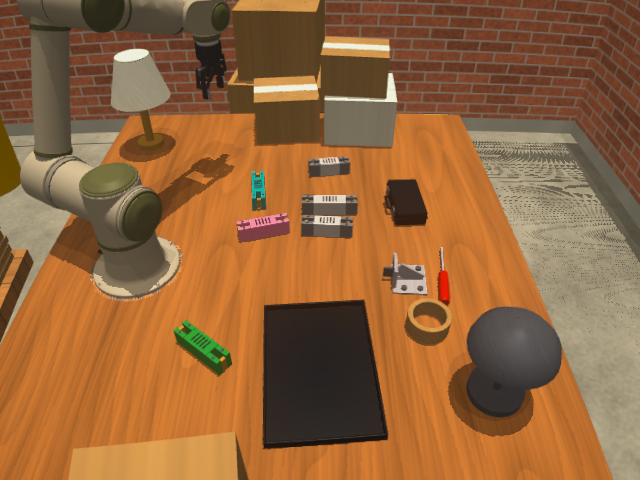

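```bash
cat > h.py <<'E'
from rig import *
import cv2,numpy as np
from scipy.optimize import minimize
def proj(P,i):
    T=np.linalg.inv(i["cam_to_world"]); return cv2.projectPoints(np.float64(P).reshape(-1,3),cv2.Rodrigues(T[:3,:3])[0],T[:3,3],np.array(i["mtx"]),np.array(i["dist"]))[0].reshape(-1,2)
def ray(px,i,z):
    u=cv2.undistortPoints(np.float64(px).reshape(-1,1,2),np.array(i["mtx"]),np.array(i["dist"])).reshape(-1,2)
    T=np.array(i["cam_to_world"]); d=np.c_[u,np.ones(len(u))]@T[:3,:3].T; o=T[:3,3]
    return (o+d*((z-o[2])/d[:,2])[:,None])[:,:2]
def box(x,y,a,L,W,H,z0=0):
    c,s=np.cos(a),np.sin(a); return [(x+c*u-s*v,y+s*u+c*v,z0+w) for u in(-L/2,L/2) for v in(-W/2,W/2) for w in(0,H)]
def fit(mask,i,H,dims,z0=0):
    """dims: list of (L,W) candidates; silhouette fit -> (iou,x,y,yaw,L)"""
    m=mask.astype(np.uint8); S=4
    ys,xs=np.nonzero(m); (cx,cy),wh,ang=cv2.minAreaRect(np.c_[xs,ys].astype(np.float32))
    bp=cv2.boxPoints(((cx,cy),wh,ang)); w=ray(bp,i,z0+H); e=max((w[1]-w[0],w[2]-w[1]),key=np.linalg.norm)
    a0=np.arctan2(e[1],e[0]); a0=(a0+np.pi/2)%np.pi-np.pi/2; c0=w.mean(0); best=None
    big=cv2.resize(m,None,fx=S,fy=S,interpolation=cv2.INTER_NEAREST)
    for L,W in dims:
        def f(p):
            q=proj(box(*p[:2],p[2]/100,L,W,H,z0),i); h=cv2.convexHull((((q+.5)*S-.5)*16).round().astype(np.int32))
            r=np.zeros_like(big); cv2.fillConvexPoly(r,h,1,shift=4); return -(r&big).sum()/(r|big).sum()
        r=minimize(f,[*c0,a0*100],method="Nelder-Mead",options=dict(initial_simplex=np.array([[*c0,a0*100]]*4)+np.array([[0,0,0],[8,0,0],[0,8,0],[0,0,6]])))
        if best is None or -r.fun>best[0]: best=(round(-r.fun,3),*np.round(r.x[:2],1),round(r.x[2]/100,3),L)
    return best
MD=[(l,38) for l in(130,140,150,160)]
def go(x,y,z,yaw=None):
    """turn first (on the spot), then shift in the turned frame; in full-scale fractions"""
    s=observe(); p=s["tcp_pos"]; a=s["tool_rot"][2]
    yaw=a if yaw is None else yaw
    # choose turn that keeps J6 in range
    d=(yaw-a+np.pi)%(2*np.pi)-np.pi; j=s["joint_positions"][5]
    v=np.array([x,y,z])-p
    for dd in(d,d-2*np.pi*np.sign(d)):
        print("spin total %.3f (J6 ends %.2f)"%(-np.degrees(dd)/30, np.arctan2(y,x)-s["joint_positions"][0]+j-dd))
    c,sn=np.cos(yaw),np.sin(yaw)
    print("shift x %.4f y %.4f z %.4f"%((c*v[0]+sn*v[1])/200,(sn*v[0]-c*v[1])/200,-v[2]/200))
E
python3 - <<'E'
from h import *
get_image("top"); i=camera_info("top")
for n in("module_a","bracket","tray"):
    for o in outline_of(n,"top"):
        if o["conf"]<.3: continue
        m=o["pixels"]; p=o["point"]
        print(n,round(o["conf"],2),np.round(p), fit(m,i,44,MD) if n=="module_a" else (fit(m,i,20,[(236,346)]) if n=="tray" else ray(p,i,0)))
        if n=="bracket":
            ys,xs=np.nonzero(m); print(cv2.minAreaRect(np.c_[xs,ys].astype(np.float32)))
print("blade tip/root",ray([[370.5,177],[370,166]],i,40), ray([[353,158],[388,159]],i,60))
E
```

```text
module_a 0.87 [280. 332.] (np.float64(-0.0), np.float64(340.8), np.float64(212.9), np.float64(-0.27), 130)
module_a 0.78 [233. 238.] (np.float64(-0.0), np.float64(485.5), np.float64(289.3), np.float64(0.135), 130)
module_a 0.74 [282. 242.] (np.float64(-0.0), np.float64(451.7), np.float64(194.5), np.float64(0.104), 130)
module_a 0.6 [488. 377.] (np.float64(-0.0), np.float64(263.8), np.float64(-216.1), np.float64(-0.837), 130)
module_a 0.57 [132. 238.] (np.float64(-0.0), np.float64(533.4), np.float64(374.6), np.float64(0.199), 130)
module_a 0.56 [193. 345.] (np.float64(-0.0), np.float64(349.0), np.float64(279.2), np.float64(-1.413), 130)
bracket 0.87 [367. 144.] [[703.7031797  -45.83022789]]
((369.6400146484375, 150.48001098632812), (48.36985397338867, 49.035499572753906), 3.179830312728882)
tray 0.76 [502. 249.] (np.float64(-0.0), np.float64(143.4), np.float64(-121.1), np.float64(-0.798), 236)
blade tip/root [[623.77324925 -47.77176153]
 [646.46799592 -47.37622965]] [[657.91565846 -12.18415601]
 [655.15873413 -81.5277803 ]]h.py:22: RuntimeWarning: overflow encountered in scalar negative
  r=np.zeros_like(big); cv2.fillConvexPoly(r,h,1,shift=4); return -(r&big).sum()/(r|big).sum()
```

```bash
sed -i 's/return -(r&big).sum()/return -float((r\&big).sum())/' h.py
python3 - <<'E'
from h import *
im=get_image("top"); i=camera_info("top")
for n in("module_a","tray"):
    for o in outline_of(n,"top"):
        if o["conf"]<.3: continue
        m=o["pixels"]; p=o["point"]
        print(n,round(o["conf"],2),np.round(p), fit(m,i,44,MD) if n=="module_a" else fit(m,i,20,[(236,346),(346,236)]))
c=cv2.resize(im[110:200,320:430],None,fx=7,fy=6.6,interpolation=cv2.INTER_CUBIC)[:,:,::-1]; cv2.imwrite("pics/br.png",c[:594,:770])
E
```

```text
module_a 0.94 [195. 350.] (np.float64(0.863), np.float64(292.2), np.float64(305.7), np.float64(-1.451), 140)
module_a 0.84 [489. 378.] (np.float64(0.942), np.float64(219.9), np.float64(-271.5), np.float64(-0.687), 140)
module_a 0.75 [132. 238.] (np.float64(0.924), np.float64(507.1), np.float64(434.2), np.float64(0.145), 130)
module_a 0.74 [283. 242.] (np.float64(0.864), np.float64(496.7), np.float64(134.2), np.float64(-0.076), 130)
module_a 0.64 [233. 238.] (np.float64(0.923), np.float64(504.8), np.float64(231.5), np.float64(-0.015), 160)
module_a 0.55 [278. 332.] (np.float64(0.89), np.float64(320.4), np.float64(130.6), np.float64(0.282), 140)
tray 0.94 [502. 251.] (np.float64(0.987), np.float64(473.7), np.float64(-312.8), np.float64(0.066), 236)
```

View pics/br.png

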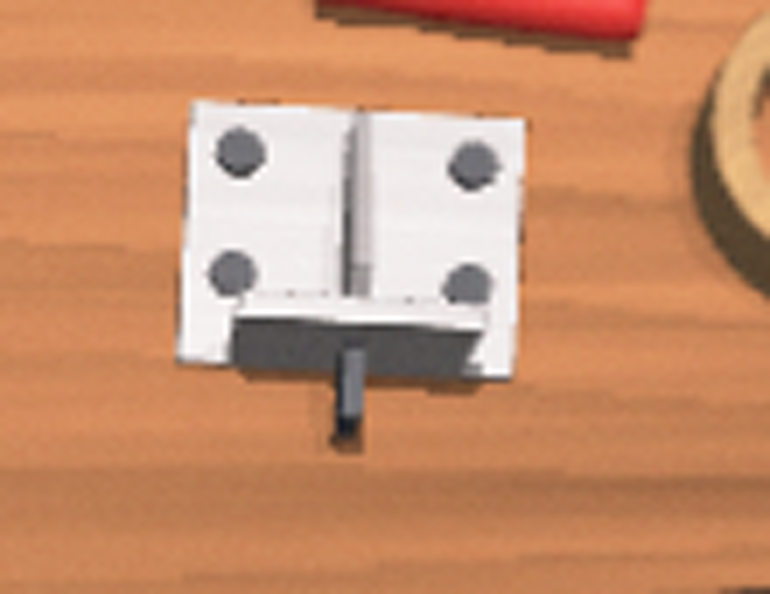

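```bash
python3 - <<'E'
from h import *
i=camera_info("top")
f=lambda a:[(320+(x+.5)/7-.5,110+(y+.5)/6.6-.5) for x,y in a]
w=ray(f([(235,317),(487,330)]),i,60); print("plate top",w,w.mean(0),np.arctan2(*(w[0]-w[1])[::-1])-np.pi/2)
print("blade tip,root",ray(f([(352,415),(354,350)]),i,40))
w=ray(f([(180,360),(512,380)]),i,3); print("base",w,np.arctan2(*(w[0]-w[1])[::-1])-np.pi/2)
go(497,134,150,np.pi-.076)
E
```

```text
plate top [[658.71719121 -12.48522556]
 [653.96087594 -83.75903945]] [656.33903358 -48.1221325 ] -0.06663420117193652
blade tip,root [[633.14315158 -46.73121596]
 [653.49336538 -47.85369732]]
base [[ 6.60683922e+02  2.41081205e-01]
 [ 6.53175583e+02 -9.81169468e+01]] -0.07618905381715657
spin total -0.437 (J6 ends -1.23)
spin total 11.563 (J6 ends 5.05)
shift x -1.8316 y -1.6997 z 0.3536
```

```bash
python3 -m jog '0 0 0 -0.219 -1;0 0 0 -0.218 -1' 80
python3 -m jog '-0.18 -0.168 0.03 0 -1;-0.18 -0.168 0.03 0 -1;-0.18 -0.168 0.03 0 -1;-0.18 -0.168 0.03 0 -1;-0.18 -0.168 0.03 0 -1;-0.18 -0.168 0.03 0 -1;-0.18 -0.168 0.03 0 -1;-0.18 -0.168 0.03 0 -1;-0.18 -0.168 0.03 0 -1;-0.18 -0.168 0.03 0 -1'
python3 -m jog '0 0 0 0 -1;0 0 0 0 -1'
cat > look.py <<'E'
from h import *
import sys
cam=sys.argv[1] if len(sys.argv)>1 else "wrist"; H=44; z0=float(sys.argv[2]) if len(sys.argv)>2 else 0
s=observe(); print(np.round(s["tcp_pos"],1),np.round(s["tool_rot"],3),round(s["finger_gap"],1),np.round(s["joint_positions"],2))
i=camera_info(cam); im=get_image(cam); cv2.imwrite(f"pics/{cam}_{s['t']:.1f}.png",im[:,:,::-1]); print(f"{cam}_{s['t']:.1f}.png")
for o in outline_of("module_a",cam):
    if o["conf"]>.3:
        try: print(round(o["conf"],2),np.round(o["point"]),im[o["pixels"]].mean(0).round(),*map(float,fit(o["pixels"],i,44,MD,z0)))
        except Exception as e: print(e)
E
python3 look.py; ls pics
```

```text
t: 0.65
tcp_pos: [157.6, 500.8, 220.8]
tool_rot: [-3.142, -0.0, 3.07]
wrist_force: [-0.4, -0.3, 0.3]
finger_gap: 85.3
t: 1.65
tcp_pos: [492.2, 136.6, 160.7]
tool_rot: [3.141, 0.0, 3.065]
wrist_force: [0.2, 0.5, -0.7]
finger_gap: 85.6
t: 1.85
tcp_pos: [491.1, 137.9, 160.5]
tool_rot: [3.141, -0.001, 3.064]
wrist_force: [-0.3, 0.1, -0.8]
finger_gap: 85.6
[491.1 137.9 160.5] [ 3.141e+00 -1.000e-03  3.064e+00] 85.6 [ 0.04  0.34  1.63  0.    1.18 -1.45]
wrist_1.9.png
0.97 [303.  45.] [164. 102. 112.] 0.9 316.7 128.3 0.27 150.0
0.75 [626. 223.] [87. 78. 71.] 0.981 508.5 435.1 0.13 130.0
0.71 [316. 238.] [150. 138. 128.] 0.873 494.9 133.6 -0.068 130.0
0.66 [425. 223.] [172. 160. 151.] 0.919 496.4 230.9 -0.016 140.0
br.png
side0.png
top0.png
wrist_1.9.png
```

View pics/wrist_1.9.png

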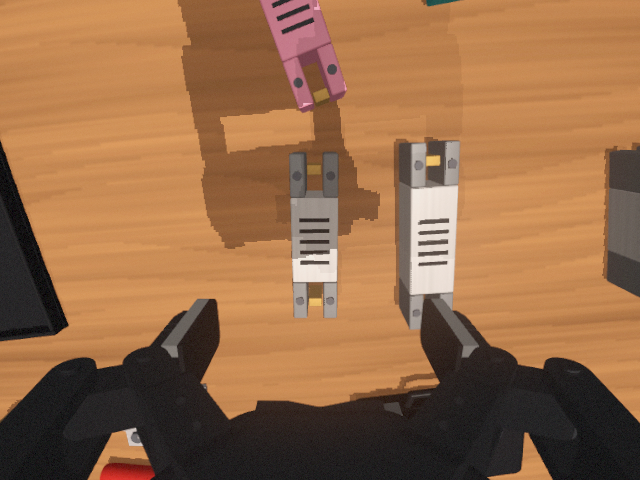

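```bash
python3 - <<'E'
from h import *
i=camera_info("wrist")
for q in([(291,153),(338,153),(337.5,318),(291,318)],[(411,142),(459,141),(452,327),(400+10,328)]):
    w=ray(q,i,44); t,b=w[:2].mean(0),w[2:].mean(0); d=b-t; print(w.mean(0),np.hypot(*d),np.arctan2(d[1],d[0]), np.hypot(*(w[1]-w[0])))
go(496,134,130); 
E
```

```text
[497.1159729  134.99825848] 140.34346895091738 -0.08066920490039915 35.89325667400101
[504.93883496 232.51555626] 159.45668962942955 -0.00368069607978335 36.8324959884493
spin total -0.000 (J6 ends -1.23)
spin total -0.000 (J6 ends -1.23)
shift x -0.0297 y -0.0238 z 0.1547
```

```bash

python3 -m jog '-0.03 -0.012 0.1 0 -1;0 0 0.2 0 -1;0 0 0.2 0 -1;0 0 0.1 0 -1;0 0 0.09 0 -1;0 0 0 0 1;0 0 0 0 1;0 0 0 0 1;0 0 0 0 1;0 0 0 0 1' 80
python3 -m jog '0 0 0 0 1;0 0 0 0 1;0 0 0 0 1;0 0 -0.1 0 1;0 0 -0.2 0 1;0 0 0 0 1;0 0 0 0 1'
python3 -c "
from h import *
go(540,-40,22+40,np.pi-.07)"
```

```text
t: 2.95
tcp_pos: [497.5, 135.6, 24.7]
tool_rot: [-3.142, 0.002, 3.066]
wrist_force: [-3.5, -2.1, 10.0]
finger_gap: 35.6
t: 3.65
tcp_pos: [496.7, 135.7, 83.1]
tool_rot: [3.141, 0.001, 3.066]
wrist_force: [-0.8, 0.5, -5.8]
finger_gap: 35.4
spin total -0.011 (J6 ends -1.57)
spin total 11.989 (J6 ends 4.71)
shift x -0.2775 y -0.8611 z 0.1054
```

```bash

python3 -m jog '-0.08 -0.215 0 0 1;-0.08 -0.215 0 -0.01 1;-0.08 -0.215 0 0 1;-0.08 -0.214 0 0 1;0 0 0.1 0 1;0 0 0.1 0 1;0 0 0 0 1;0 0 0 0 1'
python3 look.py; python3 look.py top 20
```

```text
t: 4.45
tcp_pos: [547.5, -40.1, 42.2]
tool_rot: [3.141, -0.002, 3.071]
wrist_force: [1.0, 0.1, -4.7]
finger_gap: 35.6
[547.5 -40.1  42.2] [ 3.141e+00 -2.000e-03  3.071e+00] 35.6 [-0.29  0.57  1.62  0.    0.95 -1.79]
wrist_4.5.png
0.85 [321. 273.] [166. 155. 145.] 0.833 544.3 -39.6 -0.038 130.0
[548.4 -40.2  43.4] [-3.141e+00  1.000e-03  3.071e+00] 35.3 [-0.29  0.57  1.62 -0.    0.95 -1.79]
top_4.5.png
0.94 [231. 240.] [183. 180. 176.] 0.899 500.4 228.7 -0.016 150.0
0.82 [277. 312.] [216. 171. 186.] 0.388 350.9 137.4 0.301 130.0
0.7 [132. 236.] [152. 149. 143.] 0.898 504.2 427.8 0.124 130.0
0.69 [490. 380.] [ 73. 135.  77.] 0.92 221.9 -265.5 -0.656 140.0
0.52 [160. 344.] [118. 192. 173.] 0.034 310.4 346.9 -1.415 130.0
```

```bash
python3 -c "
import cv2,numpy as np
a=cv2.imread('pics/wrist_4.5.png');b=cv2.imread('pics/top_4.5.png')[110:260,300:460]
a=cv2.resize(a,(400,300));b=cv2.resize(b,(400,375),interpolation=cv2.INTER_CUBIC)
c=np.zeros((375,800,3),np.uint8);c[:300,:400]=a;c[:,400:]=b;cv2.imwrite('pics/c1.png',c)"
```

```text
(no output)
```

View pics/c1.png

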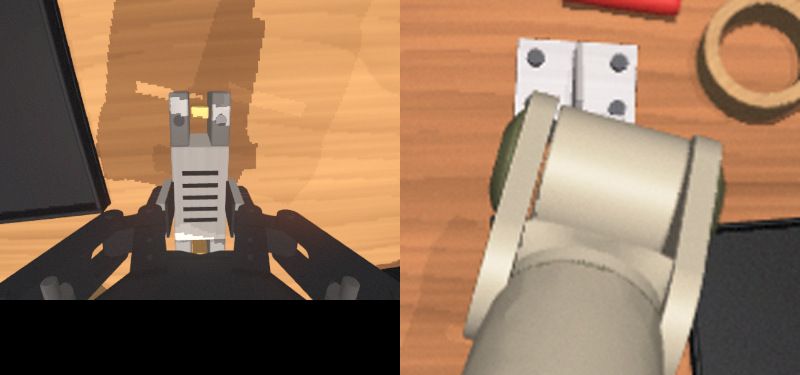

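```bash

python3 -m jog '0 0 0.07 0 1;0 0 0 0 1'
python3 -m jog '-0.04 0 0 0 1;-0.04 0 0 0 1;-0.03 0 0 0 1;0 0 0 0 1'
python3 -m jog '-0.03 0 0 0 1;-0.02 0 0 0 1;0 0 0 0 1'
```

```text
t: 4.85
tcp_pos: [546.9, -40.0, 27.1]
tool_rot: [3.141, -0.003, 3.071]
wrist_force: [-0.7, 0.3, -5.1]
finger_gap: 35.4
t: 5.25
tcp_pos: [571.1, -42.2, 28.9]
tool_rot: [-3.141, 0.001, 3.071]
wrist_force: [-0.8, -0.2, -5.2]
finger_gap: 35.3
t: 5.55
tcp_pos: [580.1, -42.6, 28.6]
tool_rot: [3.141, -0.0, 3.071]
wrist_force: [-0.6, -0.4, -5.3]
finger_gap: 35.5
```

```bash

python3 -m jog '-0.02 0 0 0 1;0 0 0 0 1'
python3 -m jog '-0.02 0 0 0 1;0 0 0 0 1'
python3 -m jog '-0.02 0 0 0 1;0 0 0 0 1'
```

```text
t: 5.75
tcp_pos: [584.1, -42.9, 28.7]
tool_rot: [3.141, -0.0, 3.071]
wrist_force: [-2.4, 0.8, -6.0]
finger_gap: 35.4
t: 5.95
tcp_pos: [588.2, -43.2, 28.7]
tool_rot: [3.141, -0.0, 3.071]
wrist_force: [-2.5, 1.1, -6.7]
finger_gap: 35.3
t: 6.15
tcp_pos: [588.2, -42.9, 28.1]
tool_rot: [3.141, -0.011, 3.071]
wrist_force: [-22.6, 1.7, 4.7]
finger_gap: 35.7
```

```bash

python3 -m jog '-0.01 0 0 0 1;0 0 0 0 1'
python3 -m jog '0.03 0 0 0 1;0.1 0 0 0 1;0.2 0 0 0 1;0 0 -0.15 0 1;0 0 0 0.28 1;0 0 0 0.28 1;0 0 0 0.28 1;0 0 0 0.28 1;0 0 0 0.28 1;0 0 0 0.28 1'
python3 -m jog '0 0 0 0.28 1;0 0 0 0.28 1;0 0 0 0.28 1;0 0 0 0.28 1;0 0 0 0.28 1;0 0 0 0.28 1;0 0 0 0.28 1;0 0 0 0.28 1;0 0 0 0.28 1;0 0 0 0.28 1'
python3 -m jog '0 0 0 0.28 1;0 0 0 0.12 1;0 0 0 0 1;0 0 0 0 1'
python3 look.py
```

```text
t: 6.35
tcp_pos: [588.2, -42.9, 28.0]
tool_rot: [3.14, -0.016, 3.071]
wrist_force: [-33.3, 1.6, 11.9]
finger_gap: 35.7
t: 7.35
tcp_pos: [529.1, -39.4, 59.3]
tool_rot: [3.14, 0.002, 2.185]
wrist_force: [0.4, -1.1, -5.6]
finger_gap: 35.5
t: 8.35
tcp_pos: [529.1, -39.4, 59.3]
tool_rot: [3.139, -0.002, 0.719]
wrist_force: [-0.5, -0.3, -4.9]
finger_gap: 35.5
t: 8.75
tcp_pos: [528.7, -39.2, 59.1]
tool_rot: [3.14, -0.001, 0.518]
wrist_force: [0.3, -0.7, -5.4]
finger_gap: 36.4
[528.7 -39.2  59.1] [ 3.14e+00 -1.00e-03  5.18e-01] 36.4 [-0.3   0.51  1.67 -0.    0.96  0.76]
wrist_8.8.png
0.89 [  8. 378.] [133.  75.  86.] 0.905 322.4 131.6 0.275 130.0
0.64 [321. 275.] [160. 149. 139.] 0.73 523.1 -40.4 0.546 150.0
```

```bash

python3 -m jog '0 0 0 0.28 1;0 0 0 0.28 1;0 0 0 0.28 1;0 0 0 0.28 1;0 0 0 0 1;0 0 0 0 1'
python3 look.py; python3 -c "
import cv2,glob,os
f=max(glob.glob('pics/wrist*'),key=os.path.getmtime);cv2.imwrite('pics/v.png',cv2.imread(f))"
```

```text
t: 9.45
tcp_pos: [528.2, -39.1, 58.8]
tool_rot: [3.142, -0.0, -0.066]
wrist_force: [-0.2, 0.2, -5.8]
finger_gap: 35.3
[528.2 -39.1  58.8] [ 3.142 -0.    -0.066] 35.3 [-0.3   0.51  1.67  0.    0.96  1.34]
wrist_9.4.png
0.64 [  1. 392.] [84. 74. 67.] 0.915 489.8 233.2 -0.01 130.0
0.62 [144. 478.] [130.  75.  85.] 0.773 279.4 169.8 2.249 160.0
0.61 [322. 272.] [169. 158. 148.] 0.736 526.4 -36.9 -0.065 140.0
```

View pics/v.png

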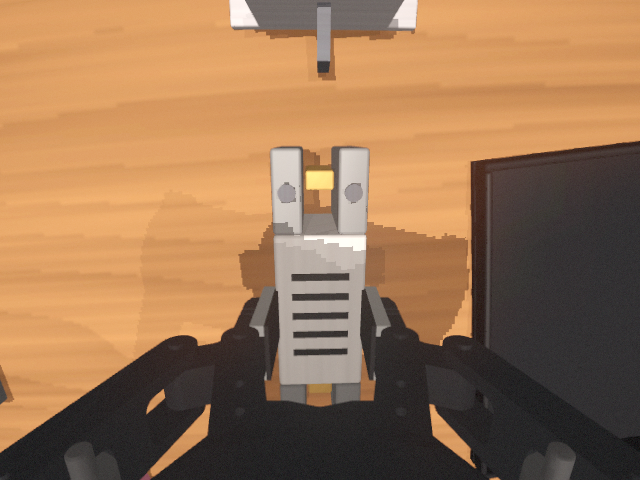

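```bash

python3 -m jog '0.08 0 0.15 0 1;0.08 0 0 0 1;0.06 0 0 0 1;0 0 0 0 1;0.02 0 0 0 1;0.02 0 0 0 1'
python3 -m jog '0.02 0 0 0 1;0.02 0 0 0 1;0 0 0 0 1'
python3 -m jog '0.02 0 0 0 1;0 0 0 0 1'
```

```text
t: 10.15
tcp_pos: [579.0, -42.4, 28.6]
tool_rot: [-3.141, 0.003, -0.07]
wrist_force: [-5.3, -0.2, -4.0]
finger_gap: 35.3
t: 10.45
tcp_pos: [588.3, -43.1, 28.7]
tool_rot: [-3.141, -0.0, -0.07]
wrist_force: [-2.0, 0.7, -5.6]
finger_gap: 35.2
t: 10.65
tcp_pos: [589.8, -43.1, 28.4]
tool_rot: [-3.141, 0.007, -0.071]
wrist_force: [-13.6, 2.2, 2.5]
finger_gap: 35.4
```

```bash

python3 -m jog '0.01 0 0 0 1;0.005 0 0 0 1;0 0 0 0 1'
python3 -m jog '-0.03 0 0 0 1;-0.12 0 0 0 1;-0.2 0 0 0 1;0 0 -0.2 0 1;0 0 -0.05 0 1;0 0 0 0 1;0 0 0 0 1'
python3 -c "
from h import *
go(480,-407.6,80,.066);go(473.7,-312.8,80,.066)"; python3 look.py
```

```text
t: 10.95
tcp_pos: [589.8, -43.0, 28.3]
tool_rot: [-3.141, 0.014, -0.07]
wrist_force: [-30.9, 1.8, 12.7]
finger_gap: 35.5
t: 11.65
tcp_pos: [525.6, -39.0, 78.1]
tool_rot: [3.141, -0.001, -0.071]
wrist_force: [-0.0, -0.3, -5.5]
finger_gap: 35.1
spin total -0.261 (J6 ends 0.80)
spin total 11.739 (J6 ends 7.08)
shift x -0.3492 y 1.8241 z -0.0093
spin total -0.261 (J6 ends 0.92)
spin total 11.739 (J6 ends 7.20)
shift x -0.3494 y 1.3490 z -0.0093
[525.6 -39.   78.1] [ 3.141e+00 -1.000e-03 -7.100e-02] 35.1 [-0.3   0.47  1.67  0.    1.    1.35]
wrist_11.7.png
0.88 [  7. 364.] [89. 83. 78.] 0.825 443.5 284.1 -1.551 140.0
0.84 [320. 274.] [171. 159. 149.] 0.651 513.8 -35.0 -0.069 160.0
0.62 [154. 472.] [135.  77.  88.] 0.411 272.5 160.9 -0.843 140.0
```

```bash

python3 -m jog '0 0 0 -0.26 1;-0.0436 0.228 0 0 1;-0.0436 0.228 0 0 1;-0.0436 0.228 0 0 1;-0.0436 0.228 0 0 1;-0.0436 0.228 0 0 1;-0.0436 0.228 0 0 1;-0.0436 0.228 0 0 1;-0.0436 0.228 0 0 1;0 0 0 0 1'
python3 -m jog '0 0 0.12 0 1;0 0 0.1 0 1;0 0 0 0 1;0 0 0 0 1'

```

```text
t: 12.75
tcp_pos: [477.6, -412.8, 77.1]
tool_rot: [3.14, 0.0, 0.06]
wrist_force: [0.0, 2.6, -6.0]
finger_gap: 35.3
t: 13.15
tcp_pos: [479.4, -407.1, 34.4]
tool_rot: [-3.141, 0.001, 0.066]
wrist_force: [0.8, -1.4, -5.5]
finger_gap: 35.5
```

Lower to touch, release, lift and look.

```bash

python3 -m jog '0 0 0.02 0 1;0 0 0 0 1;0 0 0 0 -1;0 0 0 0 -1;0 0 0 0 -1;0 0 0 0 -1'
python3 -m jog '0 0 -0.1 0 -1;0 0 -0.25 0 -1;0 0 -0.2 0 -1;0 0 -0.05 0 -1;0 0 0 0 -1;0 0 0 0 -1'
python3 look.py wrist 5;  cp pics/$(ls -t pics | head -1) pics/v2.png
```

```text
t: 13.75
tcp_pos: [479.5, -407.6, 31.3]
tool_rot: [3.141, -0.001, 0.065]
wrist_force: [0.7, 0.3, -0.5]
finger_gap: 85.8
t: 14.35
tcp_pos: [479.0, -406.9, 149.4]
tool_rot: [-3.14, 0.001, 0.065]
wrist_force: [0.3, 0.5, 0.1]
finger_gap: 85.3
[ 479.  -406.9  149.4] [-3.14e+00  1.00e-03  6.50e-02] 85.3 [-0.89  0.6   1.26 -0.    1.29  0.62]
wrist_14.3.png
0.94 [144. 469.] [ 64. 128.  68.] 0.096 224.3 -272.9 -0.662 140.0
0.77 [320. 231.] [192. 182. 173.] 0.862 478.2 -405.3 0.068 140.0
```

View pics/v2.png

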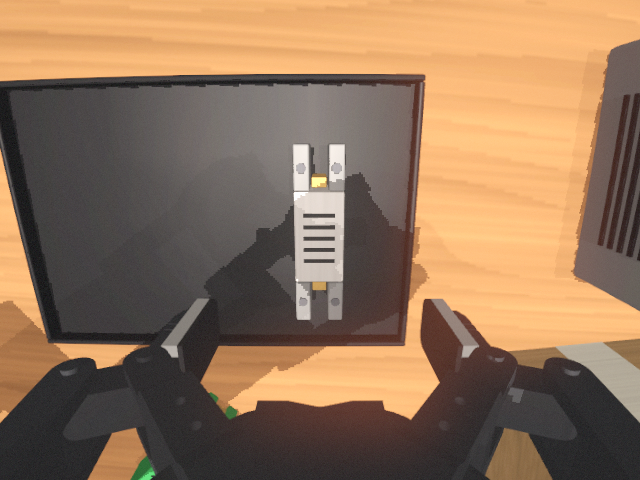

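```bash
python3 look.py top; python3 -c "
from h import *
go(504,232,150,-.008)"
```

```text
[ 478.8 -406.8  148.9] [-3.139e+00  2.000e-03  6.500e-02] 85.4 [-0.89  0.6   1.26 -0.    1.29  0.62]
top_14.4.png
0.96 [232. 240.] [180. 174. 168.] 0.93 504.7 231.0 -0.007 160.0
0.84 [194. 348.] [101. 189. 179.] 0.856 292.2 305.8 -1.44 140.0
0.74 [132. 239.] [155. 152. 146.] 0.888 507.0 434.0 0.14 130.0
0.72 [280. 329.] [217. 172. 189.] 0.839 324.9 132.0 0.279 130.0
0.62 [544. 245.] [103.  99.  96.] 0.712 484.3 -406.2 0.046 130.0
spin total 0.140 (J6 ends 2.01)
spin total -11.860 (J6 ends -4.27)
shift x 0.0994 y -3.1961 z -0.0033
```

```bash

python3 -m jog '0 0 0 0.14 -1;0.007 -0.228 0 0 -1;0.007 -0.228 0 0 -1;0.007 -0.228 0 0 -1;0.007 -0.228 0 0 -1;0.007 -0.228 0 0 -1;0.007 -0.228 0 0 -1;0.007 -0.228 0 0 -1;0.007 -0.228 0 0 -1'
python3 -m jog '0.007 -0.228 0 0 -1;0.007 -0.228 0 0 -1;0.007 -0.228 0 0 -1;0.007 -0.228 0 0 -1;0.007 -0.228 0 0 -1;0.007 -0.228 0 0 -1;0 0 0 0 -1;0 0 0 0 -1;0 0 0 0 -1'
python3 look.py;  cp pics/$(ls -t pics | head -1) pics/v3.png
```

```text
t: 15.45
tcp_pos: [493.0, -40.9, 150.4]
tool_rot: [-3.141, 0.001, -0.008]
wrist_force: [0.7, -0.0, 0.0]
finger_gap: 85.9
t: 16.35
tcp_pos: [504.0, 229.9, 150.4]
tool_rot: [3.141, 0.001, -0.009]
wrist_force: [0.3, -0.6, 0.2]
finger_gap: 85.6
[504.  229.9 150.4] [ 3.141e+00  1.000e-03 -9.000e-03] 85.6 [ 0.22  0.44  1.51 -0.    1.2   1.8 ]
wrist_16.4.png
0.83 [252. 406.] [45. 89. 81.] 0.119 316.2 297.9 -0.873 130.0
0.77 [ 79. 221.] [131. 123. 117.] 0.962 507.2 434.0 0.138 130.0
0.75 [410. 373.] [147.  88.  92.] 0.476 326.5 131.4 0.307 130.0
0.62 [347. 214.] [168. 158. 147.] 0.9 510.3 208.3 -0.027 160.0
```

View pics/v3.png

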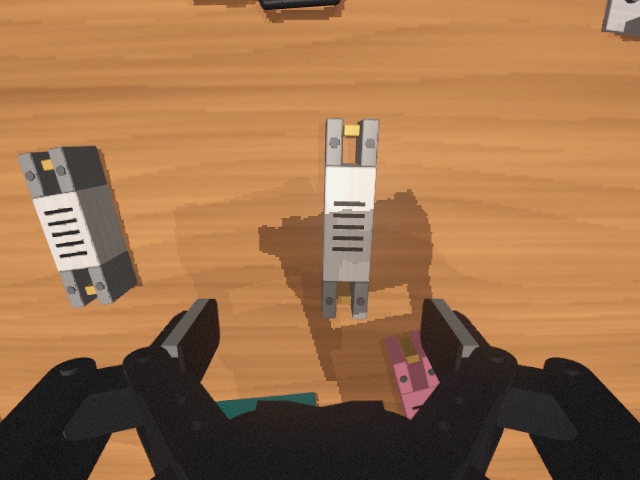

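```bash
python3 - <<'E'
from h import *
i=camera_info("wrist")
w=ray([(327,119),(379,120.5),(368.5,319),(321,318)],i,44); t,b=w[:2].mean(0),w[2:].mean(0); d=t-b; print(w.mean(0),np.hypot(*d),np.arctan2(d[1],d[0]), np.hypot(*(w[1]-w[0])))
go(*w.mean(0),24,np.arctan2(d[1],d[0]))
E
```

```text
[510.05964068 207.54039209] 158.99922133727708 -0.026528195672061654 37.38959565491767
spin total 0.032 (J6 ends 1.98)
spin total -11.968 (J6 ends -4.30)
shift x 0.0324 y 0.1099 z 0.6335
```

```bash

python3 -m jog '0.03 0.11 0 0.032 -1;0 0 0.2 0 -1;0 0 0.2 0 -1;0 0 0.15 0 -1;0 0 0.09 0 -1;0 0 0 0 -1;0 0 0 0 1;0 0 0 0 1;0 0 0 0 1;0 0 0 0 1' 80
python3 -m jog '0 0 0 0 1;0 0 0 0 1;0 0 0 0 1'
python3 -m jog '0 0 -0.1 0 1;0 0 -0.2 0 1;0 0 0 0 1;0 0 0 0 1'
python3 -c "
from h import *
u=80+24+15
go(658-u*.9976,-48+u*.07,80,-.07)"
```

```text
t: 17.45
tcp_pos: [510.4, 208.6, 24.4]
tool_rot: [3.141, -0.002, -0.025]
wrist_force: [-2.2, -4.0, 6.8]
finger_gap: 35.6
t: 17.75
tcp_pos: [510.4, 208.6, 24.3]
tool_rot: [3.141, -0.002, -0.025]
wrist_force: [-2.5, -2.7, 10.2]
finger_gap: 35.4
t: 18.15
tcp_pos: [509.5, 208.8, 82.7]
tool_rot: [-3.142, -0.0, -0.025]
wrist_force: [-0.7, 0.6, -6.7]
finger_gap: 35.7
spin total 0.087 (J6 ends 1.57)
spin total -11.913 (J6 ends -4.72)
shift x 0.2354 y 1.2287 z 0.0133
```

```bash

python3 -m jog '0 0 0 0.087 1;0.039 0.205 0 0 1;0.039 0.205 0 0 1;0.039 0.205 0 0 1;0.039 0.205 0 0 1;0.039 0.205 0 0 1;0.039 0.204 0 0 1;0 0 0.1 0 1;0 0 0 0 1;0 0 0 0 1'
python3 look.py wrist 20;  cp pics/$(ls -t pics | head -1) pics/v4.png
```

```text
t: 19.15
tcp_pos: [538.3, -38.9, 61.7]
tool_rot: [-3.141, 0.003, -0.07]
wrist_force: [0.1, -0.1, -5.5]
finger_gap: 35.2
[538.3 -38.9  61.7] [-3.141e+00  3.000e-03 -7.000e-02] 35.2 [-0.29  0.52  1.64  0.    0.98  1.35]
wrist_19.1.png
0.79 [317. 253.] [179. 170. 160.] 0.819 546.3 -38.4 -0.083 140.0
```

View pics/v4.png

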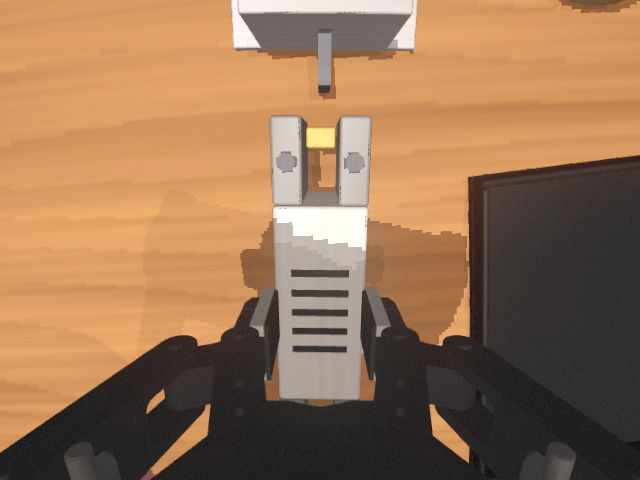

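```bash

python3 -m jog '0 0 0.165 0 1;0.06 0 0 0 1;0.04 0 0 0 1;0.04 0 0 0 1;0 0 0 0 1'
python3 -m jog '0.02 0 0 0 1;0.02 0 0 0 1;0.02 0 0 0 1;0 0 0 0 1'
python3 -m jog '0.02 0 0 0 1;0 0 0 0 1'
```

```text
t: 19.75
tcp_pos: [568.0, -41.4, 30.3]
tool_rot: [3.141, -0.001, -0.069]
wrist_force: [-0.6, -0.7, -7.0]
finger_gap: 35.8
t: 20.15
tcp_pos: [578.3, -42.3, 29.6]
tool_rot: [-3.141, 0.003, -0.07]
wrist_force: [-8.9, 1.1, -1.4]
finger_gap: 35.1
t: 20.35
tcp_pos: [578.1, -42.2, 29.0]
tool_rot: [-3.141, 0.015, -0.069]
wrist_force: [-31.1, 1.1, 10.3]
finger_gap: 35.7
```

```bash

python3 -m jog '-0.05 0 0 0 1;-0.1 0 0 0 1;-0.2 0 0 0 1;0 0 -0.15 0 1;0 0 0 -0.28 1;0 0 0 -0.28 1;0 0 0 -0.28 1;0 0 0 -0.28 1;0 0 0 -0.28 1;0 0 0 -0.28 1'
python3 -m jog '0 0 0 -0.28 1;0 0 0 -0.28 1;0 0 0 -0.28 1;0 0 0 -0.28 1;0 0 0 -0.28 1;0 0 0 -0.28 1;0 0 0 -0.28 1;0 0 0 -0.28 1;0 0 0 -0.28 1;0 0 0 -0.28 1'
python3 -m jog '0 0 0 -0.28 1;0 0 0 -0.28 1;0 0 0 -0.28 1;0 0 0 -0.28 1;0 0 0 -0.28 1;0 0 0 -0.12 1;0 0 0 0 1;0 0 0 0 1'
python3 -c "
from h import *
u=80+24+15
go(658-u*.9976,-48+u*.07,61.7,np.pi-.07)"
```

```text
t: 21.35
tcp_pos: [514.3, -38.3, 60.3]
tool_rot: [3.139, -0.001, 0.815]
wrist_force: [0.2, -0.3, -6.5]
finger_gap: 35.6
t: 22.35
tcp_pos: [514.4, -38.3, 60.3]
tool_rot: [3.14, 0.002, 2.281]
wrist_force: [0.0, 1.3, -6.2]
finger_gap: 35.3
t: 23.15
tcp_pos: [513.9, -38.1, 60.1]
tool_rot: [-3.141, 0.001, 3.069]
wrist_force: [0.4, 0.4, -6.0]
finger_gap: 35.5
spin total -0.004 (J6 ends -1.57)
spin total 11.996 (J6 ends 4.71)
shift x -0.1273 y 0.0012 z -0.0081
```

```bash

python3 -m jog '-0.12 0 0.155 0 1;-0.06 0 0 0 1;-0.04 0 0 0 1;-0.04 0 0 0 1;0 0 0 0 1'
python3 -m jog '-0.02 0 0 0 1;-0.02 0 0 0 1;-0.01 0 0 0 1;0 0 0 0 1'
python3 -m jog '-0.02 0 0 0 1;0 0 0 0 1'
```

```text
t: 23.65
tcp_pos: [566.0, -41.7, 29.3]
tool_rot: [-3.141, 0.001, 3.071]
wrist_force: [-0.5, 0.2, -5.7]
finger_gap: 35.4
t: 24.05
tcp_pos: [575.3, -42.2, 28.9]
tool_rot: [3.142, 0.0, 3.071]
wrist_force: [-2.3, 0.9, -4.9]
finger_gap: 35.7
t: 24.25
tcp_pos: [579.6, -42.5, 28.9]
tool_rot: [3.142, 0.001, 3.071]
wrist_force: [-1.7, 0.0, -5.0]
finger_gap: 35.3
```

```bash

python3 -m jog '-0.02 0 0 0 1;0 0 0 0 1'
python3 -m jog '-0.01 0 0 0 1;0 0 0 0 1'
```

```text
t: 24.45
tcp_pos: [579.6, -42.4, 28.2]
tool_rot: [3.141, -0.01, 3.072]
wrist_force: [-21.8, 0.4, 6.7]
finger_gap: 35.3
t: 24.65
tcp_pos: [579.5, -42.3, 28.0]
tool_rot: [3.141, -0.016, 3.072]
wrist_force: [-33.2, -0.0, 13.2]
finger_gap: 35.4
```

```bash

python3 -m jog '0.05 0 0 0 1;0.1 0 0 0 1;0.2 0 0 0 1;0 0 -0.2 0 1;0 0 -0.05 0 1;0 0 0 0 1;0 0 0 0 1'
python3 -c "
from h import *
go(473.7,-312.8,80,np.pi+.066)"
```

```text
t: 25.35
tcp_pos: [515.7, -38.1, 78.1]
tool_rot: [-3.142, 0.0, 3.071]
wrist_force: [-0.4, -0.5, -5.5]
finger_gap: 35.6
spin total -0.260 (J6 ends -2.22)
spin total 11.740 (J6 ends 4.06)
shift x 0.3004 y -1.3566 z -0.0097
```

```bash

python3 -m jog '0 0 0 -0.26 1;0.05 -0.226 0 0 1;0.05 -0.226 0 0 1;0.05 -0.226 0 0 1;0.05 -0.226 0 0 1;0.05 -0.226 0 0 1;0.05 -0.226 0 0 1;0 0 0.12 0 1;0 0 0.1 0 1;0 0 0 0 1'
python3 -m jog '0 0 0.02 0 1;0 0 0 0 1'
```

```text
t: 26.35
tcp_pos: [472.3, -312.0, 31.4]
tool_rot: [3.138, -0.003, -3.076]
wrist_force: [-0.1, 0.6, -5.8]
finger_gap: 35.6
t: 26.55
tcp_pos: [473.4, -312.3, 30.6]
tool_rot: [3.141, -0.0, -3.075]
wrist_force: [0.1, -0.7, -5.5]
finger_gap: 34.8
```

```bash

python3 -m jog '0 0 0.006 0 1;0 0 0 0 1;0 0 0 0 -1;0 0 0 0 -1;0 0 0 0 -1;0 0 0 0 -1;0 0 -0.1 0 -1;0 0 -0.25 0 -1;0 0 -0.25 0 -1;0 0 0 0 -1'
python3 look.py wrist 5; python3 look.py top;python3 -c "
from h import *
go(507,434,150,np.pi+.138)"
```

```text
t: 27.55
tcp_pos: [475.5, -314.6, 156.6]
tool_rot: [-3.132, 0.008, -3.075]
wrist_force: [0.7, -0.2, -0.4]
finger_gap: 85.5
[ 475.5 -314.6  156.6] [-3.132  0.008 -3.075] 85.5 [-0.79  0.46  1.46  0.    1.21 -2.43]
wrist_27.6.png
0.92 [214. 219.] [183. 177. 171.] 0.941 474.3 -405.7 0.066 130.0
0.84 [323. 219.] [192. 183. 174.] 0.873 472.3 -311.4 0.062 160.0
[ 473.6 -312.8  150.5] [-3.140e+00  1.000e-03 -3.076e+00] 85.5 [-0.79  0.47  1.47  0.    1.21 -2.43]
top_27.6.png
0.88 [499. 231.] [110. 106. 103.] 0.568 488.6 -310.6 0.056 130.0
0.86 [130. 238.] [153. 150. 145.] 0.919 507.5 434.0 0.139 130.0
0.7 [279. 317.] [216. 168. 184.] 0.591 338.8 136.5 0.258 130.0
0.66 [195. 348.] [101. 186. 174.] 0.887 292.4 306.3 -1.451 140.0
spin total -0.138 (J6 ends -1.00)
spin total 11.862 (J6 ends 5.28)
shift x -0.6822 y 3.6718 z -0.0079
```

```bash

python3 -m jog '0 0 0 -0.138 -1;-0.04 0.216 0 0 -1;-0.04 0.216 0 0 -1;-0.04 0.216 0 0 -1;-0.04 0.216 0 0 -1;-0.04 0.216 0 0 -1;-0.04 0.216 0 0 -1;-0.04 0.216 0 0 -1;-0.04 0.216 0 0 -1;-0.04 0.216 0 0 -1'
python3 -m jog '-0.04 0.216 0 0 -1;-0.04 0.216 0 0 -1;-0.04 0.216 0 0 -1;-0.04 0.216 0 0 -1;-0.04 0.216 0 0 -1;-0.04 0.216 0 0 -1;-0.04 0.216 0 0 -1;-0.04 0.216 0 0 -1;0 0 0 0 -1;0 0 0 0 -1'
python3 look.py;  cp pics/$(ls -t pics | head -1) pics/v5.png
```

```text
t: 28.75
tcp_pos: [490.3, 84.2, 148.3]
tool_rot: [3.141, -0.002, -3.004]
wrist_force: [0.9, -0.4, -0.3]
finger_gap: 85.6
t: 29.75
tcp_pos: [506.1, 433.7, 147.4]
tool_rot: [-3.14, -0.003, -3.002]
wrist_force: [-0.2, -0.8, -0.3]
finger_gap: 85.2
[506.1 433.7 147.4] [-3.140e+00 -3.000e-03 -3.002e+00] 85.2 [ 0.53  0.69  1.11 -0.    1.35 -1.18]
wrist_29.8.png
0.93 [ 5. 22.] [127.  71.  80.] 0.956 385.6 82.7 -1.317 160.0
0.6 [320. 232.] [146. 133. 123.] 0.889 507.5 433.3 0.133 130.0
```

View pics/v5.png

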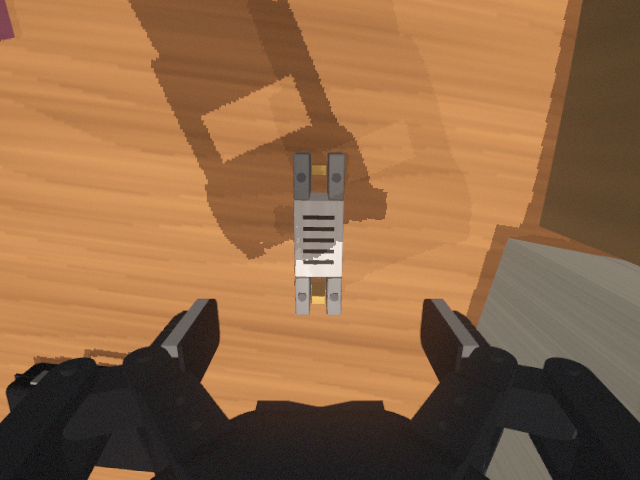

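```bash

python3 -m jog '-0.006 0 0.1 0.01 -1;0 0 0.2 0 -1;0 0 0.15 0 -1;0 0 0.1 0 -1;0 0 0.067 0 -1;0 0 0 0 -1;0 0 0 0 1;0 0 0 0 1;0 0 0 0 1;0 0 0 0 1' 80
python3 -m jog '0 0 0 0 1;0 0 0 0 1;0 0 0 0 1'
python3 -m jog '0 0 -0.1 0 1;0 0 -0.2 0 1;0 0 0 0 1;0 0 0 0 1'
python3 -c "
from h import *
u=65+24+15
go(658-u*.9976,-48+u*.07,80,np.pi-.07)"
```

```text
t: 30.85
tcp_pos: [508.6, 433.7, 27.8]
tool_rot: [-3.142, 0.002, -3.009]
wrist_force: [-0.3, -2.8, 5.2]
finger_gap: 34.9
t: 31.15
tcp_pos: [508.6, 433.6, 27.8]
tool_rot: [-3.142, 0.002, -3.009]
wrist_force: [-1.3, -3.3, 6.9]
finger_gap: 35.1
t: 31.55
tcp_pos: [507.8, 433.6, 85.7]
tool_rot: [-3.141, -0.0, -3.009]
wrist_force: [-0.5, 0.4, -6.7]
finger_gap: 34.7
spin total 0.388 (J6 ends -1.57)
spin total -11.612 (J6 ends -7.86)
shift x -0.3978 y -2.3497 z 0.0286
```

```bash

python3 -m jog '0 0 0 0.194 1;0 0 0 0.194 1;-0.036 -0.2136 0 0 1;-0.036 -0.2136 0 0 1;-0.036 -0.2136 0 0 1;-0.036 -0.2136 0 0 1;-0.036 -0.2136 0 0 1;-0.036 -0.2136 0 0 1'
python3 -m jog '-0.036 -0.2136 0 0 1;-0.036 -0.2136 0 0 1;-0.036 -0.2136 0 0 1;-0.036 -0.2136 0 0 1;-0.036 -0.2136 0 0 1;0 0 0.15 0 1;0 0 0.11 0 1;0 0 0 0 1;0 0 0 0 1'
python3 -c "
from h import *
u=65+24+15
go(658-u*.9976,-48+u*.07,32,np.pi-.07)"
```

```text
t: 32.35
tcp_pos: [531.8, 173.2, 84.1]
tool_rot: [-3.141, -0.004, 3.071]
wrist_force: [0.7, 0.5, -5.7]
finger_gap: 34.6
t: 33.25
tcp_pos: [553.5, -40.2, 33.6]
tool_rot: [3.141, -0.002, 3.072]
wrist_force: [0.4, -1.0, -6.2]
finger_gap: 34.7
spin total -0.000 (J6 ends -1.57)
spin total 12.000 (J6 ends 4.71)
shift x -0.0040 y -0.0021 z 0.0078
```

Contact is expected at TCP x ≈ 593.5.

```bash

python3 -m jog '-0.06 -0.001 0.005 0 1;-0.04 0 0 0 1;-0.04 0 0 0 1;-0.02 0 0 0 1;0 0 0 0 1'
python3 -m jog '-0.02 0 0 0 1;-0.015 0 0 0 1;0 0 0 0 1'
python3 -m jog '-0.01 0 0 0 1;0 0 0 0 1'
```

```text
t: 33.75
tcp_pos: [586.4, -42.9, 33.3]
tool_rot: [-3.142, 0.001, 3.072]
wrist_force: [0.2, 0.2, -6.2]
finger_gap: 34.6
t: 34.05
tcp_pos: [593.2, -43.4, 33.1]
tool_rot: [3.141, 0.0, 3.071]
wrist_force: [-1.4, 0.7, -4.6]
finger_gap: 34.6
t: 34.25
tcp_pos: [594.3, -43.5, 33.0]
tool_rot: [3.141, -0.002, 3.071]
wrist_force: [-7.7, 1.5, -3.2]
finger_gap: 34.5
```

```bash

python3 -m jog '-0.02 0 0 0 1;0 0 0 0 1'
python3 -m jog '0.05 0 0 0 1;0.1 0 0 0 1;0.2 0 0 0 1;0 0 -0.15 0 1;0 0 0 0.28 1;0 0 0 0.28 1;0 0 0 0.28 1;0 0 0 0.28 1;0 0 0 0.28 1;0 0 0 0.28 1'
python3 -m jog '0 0 0 0.28 1;0 0 0 0.28 1;0 0 0 0.28 1;0 0 0 0.28 1;0 0 0 0.28 1;0 0 0 0.28 1;0 0 0 0.28 1;0 0 0 0.28 1;0 0 0 0.28 1;0 0 0 0.28 1'
python3 -m jog '0 0 0 0.28 1;0 0 0 0.28 1;0 0 0 0.28 1;0 0 0 0.28 1;0 0 0 0.28 1;0 0 0 0.12 1;0 0 0 0 1;0 0 0 0 1'
python3 -c "
from h import *
u=65+24+15
go(658-u*.9976,-48+u*.07,33,-.07)"
python3 look.py wrist 40;  cp pics/$(ls -t pics | head -1) pics/v6.png
```

```text
t: 34.45
tcp_pos: [594.3, -43.3, 32.7]
tool_rot: [3.141, -0.014, 3.072]
wrist_force: [-28.6, 2.1, 12.3]
finger_gap: 34.6
t: 35.45
tcp_pos: [529.8, -39.3, 63.5]
tool_rot: [3.14, 0.002, 2.185]
wrist_force: [0.4, 0.9, -5.5]
finger_gap: 34.8
t: 36.45
tcp_pos: [529.9, -39.3, 63.5]
tool_rot: [3.14, -0.001, 0.719]
wrist_force: [-0.0, 0.2, -5.5]
finger_gap: 34.9
t: 37.25
tcp_pos: [529.5, -39.2, 63.4]
tool_rot: [3.141, -0.001, -0.068]
wrist_force: [0.9, 0.8, -5.6]
finger_gap: 34.6
spin total 0.003 (J6 ends 1.57)
spin total -11.997 (J6 ends -4.72)
shift x 0.1239 y -0.0010 z 0.1518
[529.5 -39.2  63.4] [ 3.141e+00 -1.000e-03 -6.800e-02] 34.6 [-0.29  0.5   1.67 -0.    0.97  1.34]
wrist_37.2.png
0.75 [321. 276.] [163. 152. 142.] 0.793 529.4 -38.8 -0.068 130.0
0.41 [147. 476.] [131.  76.  85.] 0.634 334.7 127.5 2.26 130.0
```

View pics/v6.png

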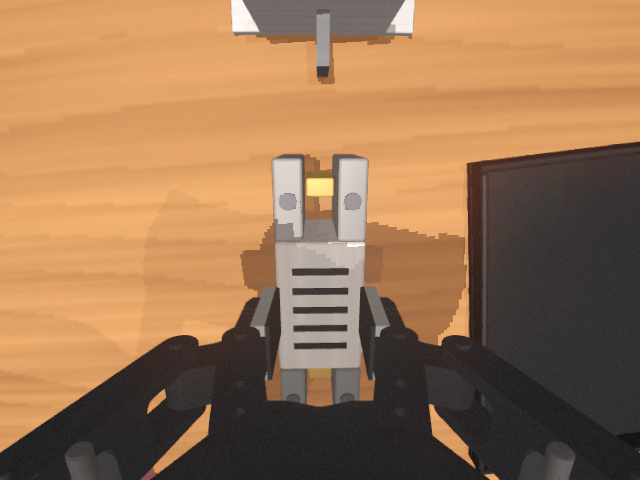

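Slot (320) lines up with the blade (322); the rear key at (319,373) sits at the slot's inner end. Push the second end.

```bash

python3 -m jog '0.12 0 0.15 0 1;0.06 0 0 0 1;0.04 0 0 0 1;0.04 0 0 0 1;0.02 0 0 0 1;0 0 0 0 1'
python3 -m jog '0.02 0 0 0 1;0.015 0 0 0 1;0 0 0 0 1'
python3 -m jog '0.015 0 0 0 1;0 0 0 0 1'
```

```text
t: 37.95
tcp_pos: [585.2, -43.0, 33.4]
tool_rot: [3.142, -0.0, -0.07]
wrist_force: [-0.4, -0.1, -6.8]
finger_gap: 34.6
t: 38.25
tcp_pos: [592.3, -43.5, 33.4]
tool_rot: [3.142, -0.001, -0.07]
wrist_force: [-1.4, 0.7, -5.9]
finger_gap: 34.5
t: 38.45
tcp_pos: [593.8, -43.4, 33.1]
tool_rot: [-3.141, 0.004, -0.07]
wrist_force: [-9.8, 1.4, 0.1]
finger_gap: 34.8
```

```bash

python3 -m jog '0.02 0 0 0 1;0 0 0 0 1'
python3 -m jog '-0.05 0 0 0 1;-0.1 0 0 0 1;-0.2 0 0 0 1;0 0 -0.2 0 1;0 0 -0.05 0 1;0 0 0 0 1;0 0 0 0 1'
python3 -c "
from h import *
go(467.4,-218,83,.066)"
```

```text
t: 38.65
tcp_pos: [593.7, -43.3, 32.7]
tool_rot: [-3.141, 0.015, -0.069]
wrist_force: [-31.2, 0.5, 13.4]
finger_gap: 35.1
t: 39.35
tcp_pos: [529.6, -39.1, 82.5]
tool_rot: [3.142, -0.0, -0.07]
wrist_force: [-0.9, 0.0, -6.6]
finger_gap: 34.9
spin total -0.260 (J6 ends 1.07)
spin total 11.740 (J6 ends 7.35)
shift x -0.3693 y 0.8719 z -0.0026
```

```bash

python3 -m jog '0 0 0 -0.26 1;-0.074 0.1744 0 0 1;-0.074 0.1744 0 0 1;-0.074 0.1744 0 0 1;-0.074 0.1744 0 0 1;-0.074 0.1744 0 0 1;0 0 0.12 0 1;0 0 0.11 0 1;0 0 0 0 1;0 0 0.014 0 1'
python3 -m jog '0 0 0 0 1;0 0 0 0 1'
python3 -m jog '0 0 0 0 -1;0 0 0 0 -1;0 0 0 0 -1;0 0 0 0 -1;0 0 -0.1 0 -1;0 0 -0.25 0 -1;0 0 -0.25 0 -1;0 0.25 0 0 -1;0 0.25 0 0 -1;0 0 0 0 -1'
python3 -m jog '0 0 -0.2 0 -1;0 0 0 0 -1;0 0 0 0 -1;0 0 0 0 -1'
python3 look.py wrist 5; cp pics/$(ls -t pics | head -1) pics/v7.png; python3 look.py top
```

```text
t: 40.35
tcp_pos: [467.0, -217.9, 34.1]
tool_rot: [-3.141, 0.0, 0.066]
wrist_force: [0.4, 0.1, -5.0]
finger_gap: 34.5
t: 40.55
tcp_pos: [467.2, -218.0, 35.0]
tool_rot: [3.141, -0.001, 0.066]
wrist_force: [-0.9, -0.5, -5.6]
finger_gap: 34.8
t: 41.55
tcp_pos: [473.0, -322.5, 154.5]
tool_rot: [3.139, -0.001, 0.062]
wrist_force: [0.4, 0.5, -0.1]
finger_gap: 85.5
t: 41.95
tcp_pos: [473.1, -317.1, 193.6]
tool_rot: [-3.141, 0.001, 0.066]
wrist_force: [-0.4, 0.5, -0.7]
finger_gap: 85.3
[ 473.1 -317.1  193.6] [-3.141e+00  1.000e-03  6.600e-02] 85.3 [-0.8   0.43  1.4   0.    1.31  0.71]
wrist_42.0.png
0.78 [416. 216.] [192. 184. 178.] 0.91 477.8 -405.3 0.07 140.0
0.72 [296. 391.] [108. 130.  70.] 0.247 217.9 -314.2 0.082 140.0
0.6 [216. 214.] [186. 181. 175.] 0.94 467.7 -218.0 0.085 130.0
0.57 [315. 214.] [204. 195. 187.] 0.866 472.4 -311.2 0.06 160.0
[ 473.1 -317.2  193.5] [-3.14e+00  1.00e-03  6.60e-02] 85.3 [-0.8   0.43  1.4   0.    1.31  0.71]
top_42.0.png
0.97 [500. 244.] [121. 116. 113.] 0.798 485.5 -310.9 0.04 130.0
0.96 [458. 254.] [151. 146. 141.] 0.917 467.3 -218.3 0.072 130.0
0.94 [276. 314.] [209. 163. 176.] 0.542 345.7 137.6 0.275 130.0
0.61 [193. 348.] [101. 186. 174.] 0.875 292.4 306.3 -1.449 140.0
```

View pics/v7.png

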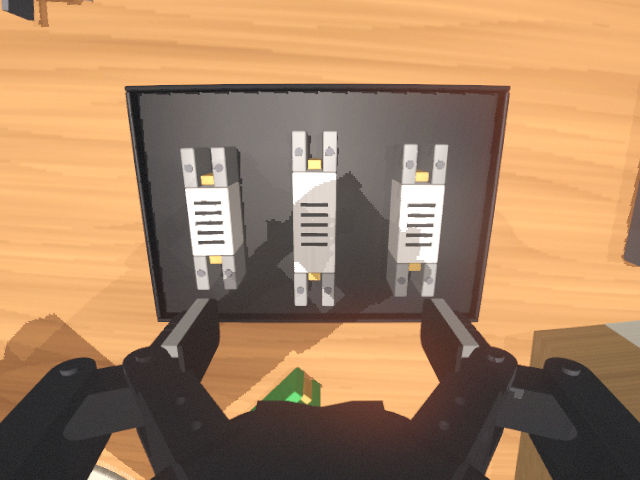

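```bash
python3 -c "
from rig import *
print(finish_job())"
```

```text
the job is handed in; nothing more can be done
None
```

I pushed both keys home on all three modules present (130, 140 and 160 mm long; no 150 mm one was in view). They lie lids up, side by side on the tray floor. The job was handed in after about 42 s of robot time.

- **Pushing the keys:** each of the six pushes came to a hard stop against the plate at about 30 N. The stop positions agreed to within about 2 mm of each other.
- **Knocked module:** the 160 mm module was knocked about 25 mm aside before I picked it up. The close look showed it and I corrected for it.
- **Last wrist picture:** all six keys sit at the inner ends of their slots. The modules are at about (478, -405), (472, -311) and (468, -218) mm, within about 2 mm of where I meant to put them. The gripper was open and clear of everything.
- **Disagreement:** in the last top-camera picture the arm partly hid the tray. It put the middle module 13 mm off in x and did not report the far one at all. I relied on the close wrist view instead.
- **Not measured:** I judged the key depths from the hard stops and the picture, not from a reading. I did not check afterwards that the case, screwdriver and ring were still in place, but I kept clear of them and felt no unexpected contact.

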